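# Return a stray drill bit to its hole in the graded rack

### The job

Someone left a drill bit standing in the small one-well stand. Put it back in the drill rack, upright in the hole made for its diameter, feeling for the hole without forcing it and letting the bit down gently until it rests fully home, then let go. Leave the two bits in the two-well stand, the spool and the pen rest where they are.

Things in the scene. Friction and masses are not known exactly. Their poses are not given: they have to be found in the camera images.
- rack: drill rack fixed to the bench: aluminium channel 50 mm wide (x), 210 mm long (y), 20 mm high, origin mid-underside, z up. In it a beech block, 40 x 178 mm, slides stiffly along y (about 12 N to shift it); it has 20 mm of end play and has been left 2 to 20 mm short of the -y end stop. The poses given are the channel's: find the holes' true place along y by sight or feel. The rack takes at most 30 N from a bit
- rack_row (a point): point on the channel's axis level with the block's flat top, 46 mm above the bench; axes as the rack. The one row of blind holes lies along y through it (x = 0), for bits of 6, 8, 10, 12, 14, 16 mm at y = -80, -52, -24, 4, 32, 60 mm with the block hard against the -y end stop; add the block's own distance from that stop, 2 to 20 mm
- rack_floor (a point): point 30 mm below rack_row, level with the holes' flat floors, where a bit's foot rests when home. Each hole is upright, 1 mm wider than its bit, 30 mm deep, with a 1 mm bevel at the mouth. A short 6 mm bit is fixed in the smallest hole and stands 36 mm above the block; the other five holes are empty
- single: one-well desk stand, black plastic block 46 x 46 mm and 28 mm high on a 56 mm foot plate, fixed; origin at the centre of its underside. Its round well, 20 mm wide, is upright in the centre with its floor 6 mm above the bench. The stray bit stands loosely in it
- twin: two-well desk stand, black plastic block 98 mm (x) by 46 mm (y) and 28 mm high, fixed; origin at the centre of its underside; wells at x = -26 and +26 mm, 20 mm wide, floors 6 mm above the bench. Two drill bits for the next class stand in it and are to be left alone
- bit10_mid (a point): short steel twist drill, 10 mm in diameter all along (plain shank below, flutes above), 89 mm long, standing on its shank, point up. This point is on its axis half-way up, 44.5 mm above the foot; z runs up along it. The foot's rim has a 1 mm bevel. Which of the three bits is in the one-well stand varies
- bit12_mid (a point): short steel twist drill, 12 mm in diameter all along (plain shank below, flutes above), 102 mm long, standing on its shank, point up. This point is on its axis half-way up, 51.0 mm above the foot; z runs up along it. The foot's rim has a 1 mm bevel. Which of the three bits is in the one-well stand varies
- bit14_mid (a point): short steel twist drill, 14 mm in diameter all along (plain shank below, flutes above), 107 mm long, standing on its shank, point up. This point is on its axis half-way up, 53.5 mm above the foot; z runs up along it. The foot's rim has a 1 mm bevel. Which of the three bits is in the one-well stand varies
- bit10: the same 10 mm drill bit; origin at the centre of its foot, z axis up along the bit
- bit12: the same 12 mm drill bit; origin at the centre of its foot, z axis up along the bit
- bit14: the same 14 mm drill bit; origin at the centre of its foot, z axis up along the bit
- spool: small filament spool, 72 mm in diameter, 26 mm high, lying flat and loose; origin at the centre of its underside. Bystander
- penrest: black pen rest (60 x 36 mm, 32 mm high) with a grey 3D pen, 140 mm long, lying fixed along its x axis, loose on the bench; origin at the centre of its underside. Bystander

How it is judged:
At the end, for the whole second after the job is handed in: the bit that stood in the one-well stand is upright (within 0.08 rad) and at rest in the rack hole made for its own diameter, its foot within 3 mm of the hole's floor, and the other two bits still stand in the two-well stand ((((y of bit10_mid in the frame of rack between -0.026 and -0.001 m and x of bit10_mid in the frame of rack between -0.005 and 0.005 m and z of bit10_mid in the frame of rack below 0.0635 m and angle between bit10_mid's own z axis and vertical below 0.08 rad and linear speed of bit10 below 0.02 m/s) and (horizontal distance between bit12_mid and twin below 0.036 m and height (world z) of bit12_mid below 0.069 m and angle between bit12_mid's own z axis and vertical below 0.3 rad) and (horizontal distance between bit14_mid and twin below 0.036 m and height (world z) of bit14_mid below 0.0715 m and angle between bit14_mid's own z axis and vertical below 0.3 rad)) or ((y of bit12_mid in the frame of rack between 0.002 and 0.027 m and x of bit12_mid in the frame of rack between -0.005 and 0.005 m and z of bit12_mid in the frame of rack below 0.07 m and angle between bit12_mid's own z axis and vertical below 0.08 rad and linear speed of bit12 below 0.02 m/s) and (horizontal distance between bit10_mid and twin below 0.036 m and height (world z) of bit10_mid below 0.0625 m and angle between bit10_mid's own z axis and vertical below 0.3 rad) and (horizontal distance between bit14_mid and twin below 0.036 m and height (world z) of bit14_mid below 0.0715 m and angle between bit14_mid's own z axis and vertical below 0.3 rad)) or ((y of bit14_mid in the frame of rack between 0.03 and 0.055 m and x of bit14_mid in the frame of rack between -0.005 and 0.005 m and z of bit14_mid in the frame of rack below 0.0725 m and angle between bit14_mid's own z axis and vertical below 0.08 rad and linear speed of bit14 below 0.02 m/s) and (horizontal distance between bit10_mid and twin below 0.036 m and height (world z) of bit10_mid below 0.0625 m and angle between bit10_mid's own z axis and vertical below 0.3 rad) and (horizontal distance between bit12_mid and twin below 0.036 m and height (world z) of bit12_mid below 0.069 m and angle between bit12_mid's own z axis and vertical below 0.3 rad)))); the robot touches nothing.
It fails at once if the drill bit is pressed or rammed against the rack with more than 30 N (contact force between any of bit10, bit12, bit14 and rack above 30 N).
It fails at once if a drill bit that stood in the two-well stand is lifted out or knocked over ((not (horizontal distance between bit10_mid and twin below 0.036 m and height (world z) of bit10_mid below 0.0625 m and angle between bit10_mid's own z axis and vertical below 0.3 rad) and not (horizontal distance between bit12_mid and twin below 0.036 m and height (world z) of bit12_mid below 0.069 m and angle between bit12_mid's own z axis and vertical below 0.3 rad)) or (not (horizontal distance between bit10_mid and twin below 0.036 m and height (world z) of bit10_mid below 0.0625 m and angle between bit10_mid's own z axis and vertical below 0.3 rad) and not (horizontal distance between bit14_mid and twin below 0.036 m and height (world z) of bit14_mid below 0.0715 m and angle between bit14_mid's own z axis and vertical below 0.3 rad)) or (not (horizontal distance between bit12_mid and twin below 0.036 m and height (world z) of bit12_mid below 0.069 m and angle between bit12_mid's own z axis and vertical below 0.3 rad) and not (horizontal distance between bit14_mid and twin below 0.036 m and height (world z) of bit14_mid below 0.0715 m and angle between bit14_mid's own z axis and vertical below 0.3 rad))).
It fails at once if the filament spool or the pen on its rest is pushed more than 15 mm (distance of any of spool, penrest from where it was at the start of the episode above 0.015 m).
It also fails if it takes over 48 s, if anything falls off the work surface, if the arm or the gripper's body presses on something with over 40 N, if the wrist force passes 120 N, or if a joint passes its speed limit or range.

### The arm

A 6-joint arm with a two-finger parallel gripper is mounted at the origin on the work surface. World frame = base frame: x ahead of the robot, y to its left, z up, the work surface at z = 0. Lengths are in m, angles in rad, forces in N, time in s.
With the tool pointing down it reaches from about 0.225 to 0.875 m from the base axis. Payload 3.4 kg.
Tool frame: the origin (TCP) lies on the front face of the gripper's body, between the roots of the fingers; the fingertips stand 73 mm ahead of it and the grasp point (between the pads) lies 54 mm ahead of it; z points along the fingers, y is the line along which they close (so a half turn about z gives the same grasp; the last joint's range is limited). The gripper opens to 85 mm and grips with 20 to 120 N. Pads are 22 mm wide; open, the fingers measure 114 mm over their backs; the gripper's body (76 mm by 85 mm) begins 54 mm behind the grasp point. The pads swing forward as they close: fully open they stand 13 mm farther back than shut.
Start: joints at [1.217, 0.276, 1.505, -0, 1.361, -0.121], TCP at [0.133, 0.56, 0.304] pointing down, gripper open.
Joint ranges: [-2.89, 2.89], [-0.75, 2.08], [0.22, 2.7], [-1.18, 4.32], [0.11, 2.71], [-2.7, 2.7]. Speed limits (rad/s): [2.57, 2.57, 3.14, 3.14, 3.14, 3.14].

### API

Orientations are given as [roll, pitch, yaw] about the fixed x, y, z axes, in that order (R = Rz(yaw) Ry(pitch) Rx(roll)).
In Python, from rig import * gives the robot as it stands.
- The arm moves only by the tool carry_out, never from a script. Its arguments are lists of equal length, an entry for each row: "angular": the turn, a rotation vector about the tool's x, y, z in rad, a list of three; "xyz": the shift along the tool's x, y, z in m, a list of three; "claw": the opening, from -1 (shut) to 1 (fully open). In form: {"angular": [[ax, ay, az], ...], "xyz": [[x, y, z], ...], "claw": [claw, ...]}. A call has 1 to 12 rows; each row shifts and turns the commanded pose from where the row before left it, along the tool's axes as they then stand; what a row does not reach is not made up. A row lasts 1/10 s, in which the tool goes at most 50 mm and 8.59 degrees, less where a joint would pass 70% of its speed; a pose out of reach is approached as far as the arm can. A call with a gripper value outside its range is refused whole. The fingers move at their own pace and stop on an object; the grip force is fixed at half the most. Time passes only in rows, so rows that do not move let the fingers close. It gives the time, the measured TCP pose, the force, the opening and the grip force at its end, in the units of the state.
- state(): the state, without advancing time (a new reading comes with each control period).
- snapshot(name): name is "scene" or "top"; returns (picture, depth): 400x640x3 uint8, red, green, blue; 400x640 float32, m along the optical axis (not along the pixel's ray), 0 where there is no reading.
- calibration(name): a dict with "intrinsics" (3x3 intrinsics, pixels), "distortion" ([k1, k2, p1, p2, k3] as OpenCV has them; the pictures are not rectified), "origin" and "rotation" of the camera in the world. Camera axes: x right, y up, looking along -z (the intrinsics and any distortion apply to the point x, -y, -z); pixel columns grow to the right and rows downward; lengths in m; the calibration is good to about 2 mm. A picture is of the moment at which its call begins. calibration takes no time and is no camera call.
- job_done(): hands the job in; it is judged then, once.
Trained networks look in the newest picture that a camera, given by its name, has taken for a name from the list of things; names that differ only in an ending like _2 or _b are one class to them, and where a whole thing is asked for, a point or a joint stands for the part that bears it (a point fixed in the world has none). Each returns a list of dicts, best first, with "score" (0 to 1); they miss things now and then, are a little off and sometimes report something else, mostly with a low value. They report only what shows in the picture. A call takes as long as a camera call.
- look_for(thing, camera): "box" ([left, top, right, bottom] in pixels, round what is visible of it).
- cut_out(thing, camera): "region" (400x640 bool, what is visible of it) and "box" ([left, top, right, bottom] in pixels, round what is visible of it).
- mark_of(thing, camera): "location" ([row, column] in pixels: a listed point, or the origin of a listed thing).
The state is a dict: "t": time; "q": joint angles; "dq": joint speeds; "tau": joint torques, N m; "eef_pos": TCP position; "orientation": TCP orientation; "wrist_force": force on the tool from outside, world axes, zero at the start; "wrist_torque": the same for the moment, N m; "width": finger opening in m; "grasp_force": force on a finger pad.
Only numpy, scipy, OpenCV 4.12 (cv2) and the standard library are available. Lean on these libraries where they do the work, as an engineer would, in place of code of your own. Each camera call takes 0.05 s, during which the arm holds its last target. There are 200 camera calls.

## Working session

There is one attempt and no reset: what is moved stays moved. The work goes in short steps, Python scripts to look and compute and a tool call to move; the robot and the scene stay as the last step left them, time stands still between calls to the robot, and variables do not carry over. Pictures are saved under pics/ and viewed, at most 10 in all, crops included, and the job is handed in when it is done.

Besides the shell and the picture viewer there is one more tool, called after "Call:" as name(argument=value, ...) on one line, values as JSON. carry_out: Moves the arm, as the interface text tells. Its arguments: {"type":"object","properties":{"angular":{"type":"array"},"xyz":{"type":"array"},"claw":{"type":"array"}},"required":["angular","xyz","claw"]}

```bash
mkdir -p pics; cat > h.py <<'E'
from rig import *
import numpy as np, cv2
def ray(cam,px):  # px list of (col,row)
    c=calibration(cam);K=np.array(c["intrinsics"]);D=np.array(c["distortion"])
    u=cv2.undistortPoints(np.array(px,float).reshape(-1,1,2),K,D).reshape(-1,2)
    d=np.c_[u[:,0],-u[:,1],-np.ones(len(u))]@np.array(c["rotation"]).T
    return np.array(c["origin"]),d
def onz(cam,px,z):
    o,d=ray(cam,px);return o+d*((z-o[2])/d[:,2])[:,None]
def proj(cam,P):
    c=calibration(cam);K=np.array(c["intrinsics"]);D=np.array(c["distortion"])
    p=(np.atleast_2d(P)-c["origin"])@np.array(c["rotation"]);p=p*[1,-1,-1]
    return cv2.projectPoints(p,np.zeros(3),np.zeros(3),K,D)[0].reshape(-1,2)
def depthpts(cam,dep,px):
    o,d=ray(cam,px);z=np.array([dep[int(r),int(c)] for c,r in px]);return o+d*z[:,None]
E
python3 - <<'E'
from h import *
for n in("scene","top"):
    im,d=snapshot(n);cv2.imwrite(f"pics/{n}0.png",im[:,:,::-1]);np.save(f"pics/{n}d.npy",d)
    print(n,np.round(calibration(n)["origin"],3))
    for t in("rack","rack_row","single","twin","bit10","bit12","bit14","bit10_mid","bit12_mid","bit14_mid"):
        r=mark_of(t,n);print(t,[(np.round(x["location"]).tolist(),round(x["score"],2)) for x in r[:3]])
    
print(state())
E
```

```text
scene [ 1.266 -0.805  0.753]
rack [([193.0, 348.0], 0.61), ([180.0, 349.0], 0.4)]
rack_row [([180.0, 350.0], 0.72)]
single [([242.0, 252.0], 0.85), ([220.0, 254.0], 0.41)]
twin [([322.0, 200.0], 0.66), ([303.0, 211.0], 0.16)]
bit10 [([309.0, 194.0], 0.77), ([238.0, 248.0], 0.58), ([323.0, 216.0], 0.54)]
bit12 [([309.0, 194.0], 0.77), ([238.0, 248.0], 0.58), ([323.0, 216.0], 0.54)]
bit14 [([309.0, 194.0], 0.77), ([238.0, 248.0], 0.58), ([323.0, 216.0], 0.54)]
bit10_mid [([142.0, 352.0], 0.53), ([221.0, 255.0], 0.46)]
bit12_mid [([291.0, 189.0], 0.75)]
bit14_mid [([303.0, 208.0], 0.53)]
top [ 3.480e-01 -1.000e-03  1.249e+00]
rack [([213.0, 269.0], 0.86)]
rack_row [([208.0, 268.0], 0.66)]
single [([225.0, 391.0], 0.76)]
twin [([179.0, 480.0], 0.58)]
bit10 [([171.0, 477.0], 0.62), ([189.0, 480.0], 0.61), ([225.0, 393.0], 0.58)]
bit12 [([171.0, 477.0], 0.62), ([189.0, 480.0], 0.61), ([225.0, 393.0], 0.58)]
bit14 [([171.0, 477.0], 0.62), ([189.0, 480.0], 0.61), ([225.0, 393.0], 0.58)]
bit10_mid [([147.0, 358.0], 0.61), ([225.0, 394.0], 0.51), ([190.0, 482.0], 0.19)]
bit12_mid [([185.0, 486.0], 0.63)]
bit14_mid [([166.0, 484.0], 0.41)]
{'t': 1.1, 'q': array([ 1.21700698e+00,  2.75936323e-01,  1.50489800e+00, -4.71713968e-06,
        1.36070477e+00, -1.20990111e-01]), 'dq': array([-0.00094989,  0.0003654 ,  0.00112534,  0.00051004, -0.0006636 ,
        0.00028931]), 'tau': array([ 1.54295263e-03, -4.16674876e+01, -2.46094823e+01, -2.17719185e-04,
        2.28342510e-04,  2.25007149e-06]), 'eef_pos': array([0.13266575, 0.55951855, 0.30390808]), 'orientation': array([3.14154004e+00, 1.10444215e-05, 2.90879440e+00]), 'wrist_force': array([0.55355859, 0.88456943, 0.09191653]), 'wrist_torque': array([-0.05393557, -0.01897741, -0.0082719 ]), 'grasp_force': 0.0, 'width': 0.08511559733719878}
```

View pics/scene0.png

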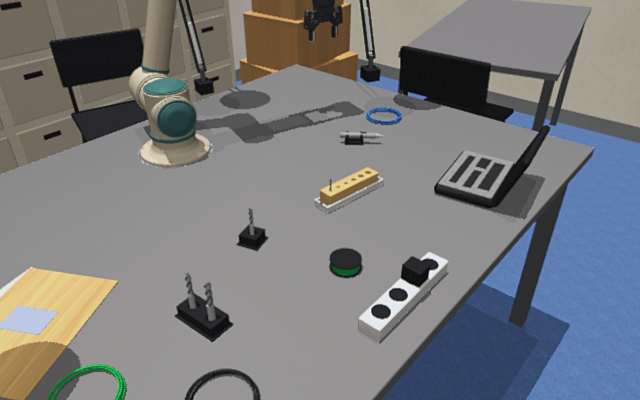

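View pics/top0.png

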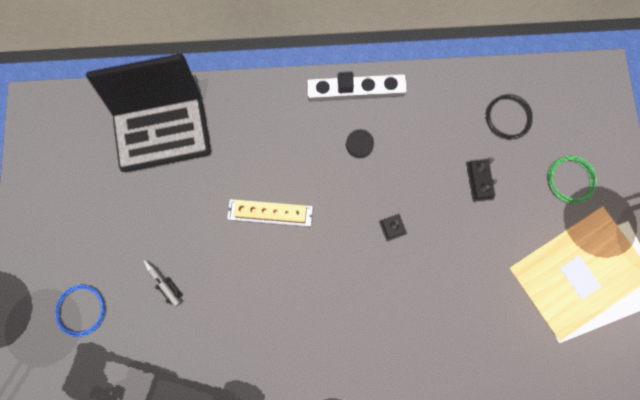

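```bash
python3 - <<'E'
import cv2
a=cv2.imread('pics/scene0.png');b=cv2.imread('pics/top0.png')
A=cv2.resize(a[130:350,165:415],None,fx=2.4,fy=2.4,interpolation=cv2.INTER_CUBIC)
cv2.imwrite('pics/scenec.png',A)
B=cv2.resize(b[140:290,240:500],None,fx=3,fy=3,interpolation=cv2.INTER_CUBIC)
cv2.imwrite('pics/topc.png',B)
E
```

```text
(no output)
```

View pics/scenec.png

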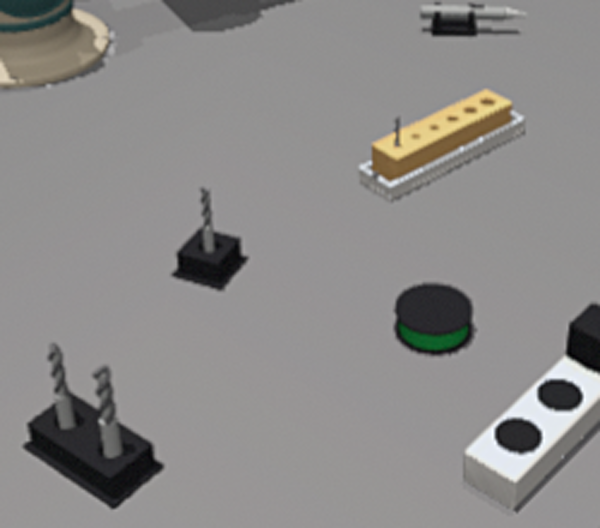

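View pics/topc.png

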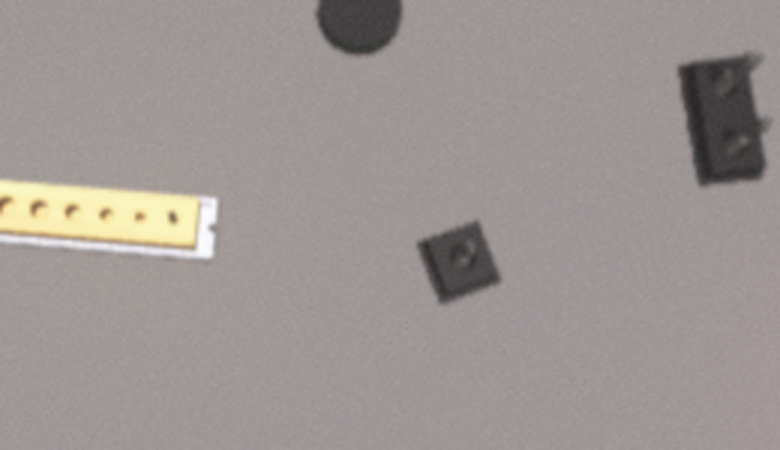

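The stray bit, at scene px (250,208)–(252,235), looks thinner and shorter than the twin pair, so it is probably the 10 mm one. The rack's fixed short bit is at the -y end, at top px (298,212). Next I measure.

```bash
python3 - <<'E'
from h import *
im=cv2.imread('pics/top0.png');hsv=cv2.cvtColor(im,cv2.COLOR_BGR2HSV)
def rect(mask,z,lab):
    n,l,s,c=cv2.connectedComponentsWithStats(mask.astype(np.uint8));k=1+np.argmax(s[1:,4])
    ys,xs=np.nonzero(l==k);p=onz('top',np.c_[xs,ys],z)[:,:2]
    (c,sz,a)=cv2.minAreaRect((p*1000).astype(np.float32));print(lab,np.round(c,1),np.round(sz,1),round(a,1));return p
win=np.zeros(im.shape[:2],bool);win[190:235,220:320]=1
yel=win&(hsv[...,1]>70)
py=rect(yel,.046,'block top')
white=win&((hsv[...,2]>200)|yel)
rect(white,.02,'channel')
w2=np.zeros_like(win);w2[205:250,370:415]=1
rect(w2&(hsv[...,2]<75),.014,'single')
w2=np.zeros_like(win);w2[150:210,455:505]=1
rect(w2&(hsv[...,2]<75),.014,'twin')
# holes
g=im[...,2].astype(float);
for n in("rack","single"):
  r=cut_out(n,"top")[0]; print(n,r["box"],r["score"]); 
r=mark_of('single','top')[0]['location'];P=onz('top',[r[::-1]],0.)[0];print('single mark',P, onz('scene',[[252,242]],0))
# bit lengths: tip in scene & plan
o,d=ray('scene',[(250.4,208.3),(187.9,273.75),(207.5,283.3)])
print('single c, tip height:')
for xy,dd in zip([P[:2]],d):
    t=((xy-o[:2])@dd[:2])/(dd[:2]@dd[:2]);print((o+t*dd), xy)
# hole darkness along row
cnt,_=cv2.findContours(((~yel)&win).astype(np.uint8),cv2.RETR_CCOMP,cv2.CHAIN_APPROX_NONE)
for z in cnt:
    if 3<len(z)<40:
        m=z.reshape(-1,2).mean(0);print('hole px',m,np.round(onz('top',[m],.046)[0]*1000,1),len(z))
d=np.load('pics/topd.npy')
for px in[(270,207),(270,221),(393,215),(340,240)]: print(px,depthpts('top',d,[px]).round(4))
E
```

```text
Traceback (most recent call last):
  File "h.py", line 9, in onz
    o,d=ray(cam,px);return o+d*((z-o[2])/d[:,2])[:,None]
                                         ~^^^^^
IndexError: too many indices for array: array is 1-dimensional, but 2 were indexed
```

```bash
python3 - <<'E'
from rig import *
for n in("scene","top"): print(calibration(n))
E
```

```text
{'intrinsics': array([[514.63009175,   0.        , 309.27541688],
       [  0.        , 514.63009175, 196.95783875],
       [  0.        ,   0.        ,   1.        ]]), 'distortion': array([0.03386289, 0.        , 0.        , 0.        , 0.        ]), 'origin': array([ 1.26585864, -0.80452985,  0.75282056]), 'rotation': array([0.99582313, 0.00926163, 0.7149319 ])}
{'intrinsics': array([[493.29672849,   0.        , 328.45778086],
       [  0.        , 493.29672849, 198.87575573],
       [  0.        ,   0.        ,   1.        ]]), 'distortion': array([-0.0070723,  0.       ,  0.       ,  0.       ,  0.       ]), 'origin': array([ 0.34760025, -0.00143157,  1.24862875]), 'rotation': array([ 0.20292887,  0.00451074, -1.62722621])}
```

```bash
cat > h.py <<'E'
from rig import *
import numpy as np, cv2
from scipy.spatial.transform import Rotation as Ro
def cal(cam):
    c=calibration(cam);return np.array(c["intrinsics"]),np.array(c["distortion"]),np.array(c["origin"]),Ro.from_euler('xyz',c["rotation"]).as_matrix()
def ray(cam,px):
    K,D,o,R=cal(cam)
    u=cv2.undistortPoints(np.array(px,float).reshape(-1,1,2),K,D).reshape(-1,2)
    return o,np.c_[u[:,0],-u[:,1],-np.ones(len(u))]@R.T
def onz(cam,px,z):
    o,d=ray(cam,px);return o+d*((z-o[2])/d[:,2])[:,None]
def proj(cam,P):
    K,D,o,R=cal(cam);p=((np.atleast_2d(P)-o)@R)*[1,-1,-1]
    return cv2.projectPoints(p,np.zeros(3),np.zeros(3),K,D)[0].reshape(-1,2)
def depthpts(cam,dep,px):
    o,d=ray(cam,px);z=np.array([dep[int(r),int(c)] for c,r in px]);return o+d*z[:,None]
E
python3 - <<'E'
from h import *
im=cv2.imread('pics/top0.png');hsv=cv2.cvtColor(im,cv2.COLOR_BGR2HSV)
def rect(mask,z,lab):
    n,l,s,c=cv2.connectedComponentsWithStats(mask.astype(np.uint8));k=1+np.argmax(s[1:,4])
    ys,xs=np.nonzero(l==k);p=onz('top',np.c_[xs,ys],z)[:,:2]
    (c,sz,a)=cv2.minAreaRect((p*1000).astype(np.float32));print(lab,np.round(c,1),np.round(sz,1),round(a,1));return p
win=np.zeros(im.shape[:2],bool);win[190:235,220:320]=1
yel=win&(hsv[...,1]>70)
rect(yel,.046,'block top')
rect(win&((hsv[...,2]>200)|yel),.02,'channel')
w2=np.zeros_like(win);w2[205:250,370:415]=1
rect(w2&(hsv[...,2]<75),.014,'single')
w2=np.zeros_like(win);w2[150:210,455:505]=1
rect(w2&(hsv[...,2]<75),.014,'twin')
print('marks',onz('top',[[391,225]],0),onz('scene',[[252,242]],0),'rack',onz('top',[[269,213]],0),onz('scene',[[348,193]],0))
P=onz('top',[[391,225]],0)[0]
o,d=ray('scene',[(250.4,208.3),(187.9,273.75),(207.5,283.3)])
for xy,dd in zip([P[:2],onz('top',[[477,171]],.006)[0,:2],onz('top',[[480,189]],.006)[0,:2]],[d[0],d[2],d[1]]):
    t=((xy-o[:2])@dd[:2])/(dd[:2]@dd[:2]);print('tip',(o+t*dd).round(4), xy.round(4))
    t=((xy-o[:2])@d[1][:2])/(d[1][:2]@d[1][:2]);print('  alt',(o+t*d[1]).round(4))
cnt,_=cv2.findContours(((~yel)&win).astype(np.uint8),cv2.RETR_CCOMP,cv2.CHAIN_APPROX_NONE)
for z in cnt:
    if 3<len(z)<40:
        m=z.reshape(-1,2).mean(0);print('hole px',m,np.round(onz('top',[m],.046)[0]*1000,1),len(z))
d=np.load('pics/topd.npy')
for px in[(276,206),(270,219),(384,229),(340,240),(375,190)]: print(px,depthpts('top',d,[px]).round(4))
E
```

```text
block top [565.8 137.4] [173.6  32.4] 79.7
channel [574.8 141.1] [211.3  52.5] 81.9
single [ 508.  -160.2] [63.8 34.9] 60.8
twin [ 629.8 -403.8] [102.8  57.6] 3.1
marks [[ 0.5272253  -0.16600476  0.        ]] [[ 0.52389191 -0.16779556  0.        ]] rack [[0.57618112 0.14439683 0.        ]] [[0.56646981 0.15103129 0.        ]]
tip [ 0.5269 -0.1664  0.0972] [ 0.5272 -0.166 ]
  alt [ 0.4436 -0.3031 -0.0538]
tip [ 0.6571 -0.3968  0.108 ] [ 0.6549 -0.4   ]
  alt [ 0.6407 -0.4233  0.1396]
tip [ 0.6066 -0.4025  0.106 ] [ 0.6068 -0.4021]
  alt [ 0.6066 -0.4025  0.106 ]
hole px [267.    215.875] [560.8 144.2  46. ] 8
hole px [242.22222222 213.55555556] [570.2 205.3  46. ] 9
hole px [304. 216.] [555.3  52.8  46. ] 4
hole px [235. 213.] [572.6 223.2  46. ] 4
hole px [304.81818182 212.72727273] [563.4  50.4  46. ] 11
hole px [296.89473684 212.21052632] [565.8  70.   46. ] 19
hole px [286.17647059 211.76470588] [568.4  96.4  46. ] 17
hole px [305.  208.5] [574.   49.5  46. ] 6
(276, 206) [[0.5844 0.1211 0.0462]]
(270, 219) [[0.5554 0.1389 0.0297]]
(384, 229) [[ 0.5169 -0.1464  0.008 ]]
(340, 240) [[ 0.4964 -0.0336 -0.0012]]
(375, 190) [[ 0.6207 -0.132   0.0013]]
```

```bash
python3 - <<'E'
from h import *
d=np.load('pics/topd.npy');im=cv2.imread('pics/top0.png')
def cloud(r0,r1,c0,c1):
    ys,xs=np.mgrid[r0:r1,c0:c1];px=np.c_[xs.ravel(),ys.ravel()];return px,depthpts('top',d,px)
def fit(px,p,lo,hi,lab):
    m=(p[:,2]>lo)&(p[:,2]<hi);q=p[m,:2]
    c,s,a=cv2.minAreaRect((q*1000).astype(np.float32));print(lab,m.sum(),np.round(c,1),np.round(s,1),round(a,2),'med z',np.median(p[m,2]).round(4));return q,px[m]
px,p=cloud(190,235,220,320)
q,_=fit(px,p,.040,.052,'block top');fit(px,p,.012,.028,'chan')
px,p=cloud(205,250,370,415);fit(px,p,.022,.034,'single top');fit(px,p,.012,.034,'single all')
px,p=cloud(150,210,455,505);fit(px,p,.022,.034,'twin top')
# hole profile: sub-pixel dark blobs on upscaled crop
g=im[190:235,220:320].min(2).astype(np.float32);hsv=cv2.cvtColor(im,cv2.COLOR_BGR2HSV)
red=im[190:235,220:320,2].astype(np.float32)
w=np.clip(190-red,0,None)
for c0 in range(12,88):
    pass
n,l,s,c=cv2.connectedComponentsWithStats((w>15).astype(np.uint8))
for k in range(1,n):
    if s[k,4]<40:
        ys,xs=np.nonzero(l==k);ww=w[ys,xs];m=[220+(xs*ww).sum()/ww.sum(),190+(ys*ww).sum()/ww.sum()]
        print(np.round(m,2),s[k,4],np.round(onz('top',[m],.046)[0,:2]*1000,1))
a=cv2.resize(im[192:232,222:318],None,fx=8,fy=8,interpolation=cv2.INTER_CUBIC);cv2.imwrite('pics/rackc.png',a)
E
```

```text
block top 1056 [574.7 138.1] [178.   41.1] 82.12 med z 0.0457
chan 391 [574.8 141.1] [211.9  51.1] 81.99 med z 0.0193
single top 286 [ 522.2 -169.3] [46.4 47.1] 17.24 med z 0.0274
single all 311 [ 522.2 -169.3] [46.4 47.1] 17.24 med z 0.0273
twin top 558 [ 632.4 -405.7] [98.9 48.7] 3.41 med z 0.0274
[240.08 207.37] 8 [586.1 210.3]
[251.68 208.25] 7 [582.2 181.6]
[262.96 209.48] 4 [577.5 153.7]
[274.39 210.61] 2 [573.  125.5]
[297.23 212.13] 5 [566.   69.1]
[301. 222.] 1 [540.7  60.9]
[304. 222.] 1 [540.3  53.5]
```

View pics/rackc.png

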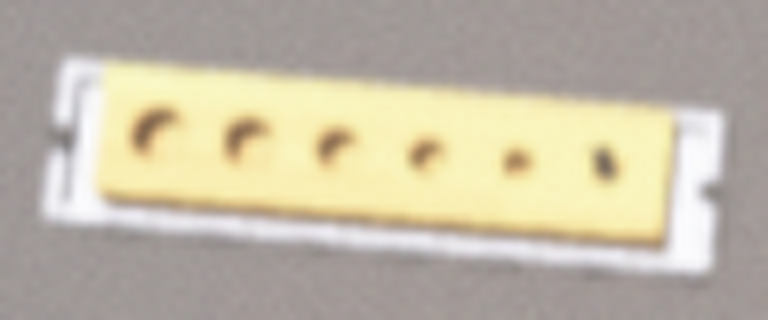

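The stray bit is the 10 mm one: its tip is at z≈0.097. The channel centre is (0.5748, 0.1411) with yaw -8°, and the block sits about 7 mm from the -y stop. That puts the 10 mm hole, seen at crop (425,154), at about (0.573, 0.124). I turn the tool first so it closes along the rack's x axis.

Call:
carry_out(angular=[[0,0,0.1478],[0,0,0.1478],[0,0,0.1478],[0,0,0.1478],[0,0,0.1478],[0,0,0.1478],[0,0,0.1478],[0,0,0.1478],[0,0,0.1478],[0,0,0.1478]], xyz=[[0,0,0],[0,0,0],[0,0,0],[0,0,0],[0,0,0],[0,0,0],[0,0,0],[0,0,0],[0,0,0],[0,0,0]], claw=[0.2,0.2,0.2,0.2,0.2,0.2,0.2,0.2,0.2,0.2])

```text
t: 2.1
eef_pos: [0.1326, 0.5595, 0.3039]
orientation: [3.142, -0.0, 1.425]
wrist_force: [-0.4, -0.1, -0.3]
width: 0.051
grasp_force: 0.0
```

Call:
carry_out(angular=[[0,0,0],[0,0,0],[0,0,0],[0,0,0],[0,0,0],[0,0,0],[0,0,0],[0,0,0],[0,0,0],[0,0,0],[0,0,0],[0,0,0]], xyz=[[-0.0369,0.0272,0.0035],[-0.0369,0.0272,0.0035],[-0.0369,0.0272,0.0035],[-0.0369,0.0272,0.0035],[-0.0369,0.0272,0.0035],[-0.0369,0.0272,0.0035],[-0.0369,0.0272,0.0035],[-0.0369,0.0272,0.0035],[-0.0369,0.0272,0.0035],[-0.0369,0.0272,0.0035],[-0.0369,0.0272,0.0035],[-0.0369,0.0272,0.0035]], claw=[0.2,0.2,0.2,0.2,0.2,0.2,0.2,0.2,0.2,0.2,0.2,0.2])

```text
t: 3.3
eef_pos: [0.3947, 0.0737, 0.2622]
orientation: [3.14, -0.001, 1.43]
wrist_force: [0.8, -0.0, 0.2]
width: 0.0512
grasp_force: 0.0
```

Call:
carry_out(angular=[[0,0,0],[0,0,0],[0,0,0],[0,0,0],[0,0,0],[0,0,0],[0,0,0]], xyz=[[-0.0369,0.0272,0.0035],[-0.0369,0.0272,0.0035],[-0.0369,0.0272,0.0035],[-0.0369,0.0272,0.0035],[-0.0369,0.0272,0.0035],[-0.0369,0.0272,0.0035],[0,0,0]], claw=[0.2,0.2,0.2,0.2,0.2,0.2,0.2])

```text
t: 4.0
eef_pos: [0.5278, -0.1718, 0.2402]
orientation: [3.138, 0.003, 1.427]
wrist_force: [-0.5, -0.2, -0.3]
width: 0.0514
grasp_force: 0.0
```

Call:
carry_out(angular=[[0,0,0],[0,0,0],[0,0,0],[0,0,0],[0,0,0],[0,0,0],[0,0,0],[0,0,0],[0,0,0]], xyz=[[0.0045,-0.0025,0],[0,0,0.02],[0,0,0.02],[0,0,0.02],[0,0,0.02],[0,0,0.02],[0,0,0.015],[0,0,0.007],[0,0,0]], claw=[0.2,0.2,0.2,0.2,0.2,0.2,0.2,0.2,0.2])

```text
t: 4.9
eef_pos: [0.522, -0.1602, 0.1185]
orientation: [-3.14, -0.001, 1.432]
wrist_force: [-0.4, -0.3, -0.1]
width: 0.0511
grasp_force: 0.0
```

```bash
python3 - <<'E'
from h import *
im,d=snapshot('scene');cv2.imwrite('pics/s1.png',cv2.resize(im[150:280,190:320,::-1],None,fx=4,fy=4,interpolation=cv2.INTER_CUBIC))
s=state();print(s['t'],s['eef_pos'],s['orientation'],s['wrist_force'])
E
```

```text
4.95 [ 0.52263718 -0.16071039  0.11921694] [-3.14131995e+00 -3.40099114e-04  1.43179823e+00] [0.94752803 1.10304746 0.27800189]
```

View pics/s1.png

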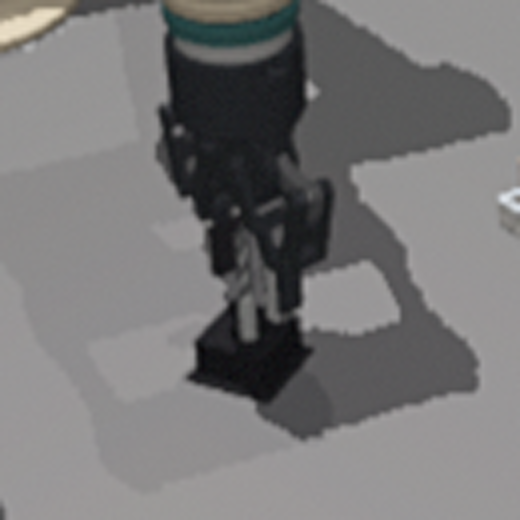

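The bit stands between the fingers, its shank at crop (248,310). The hand sits about 6 mm too far toward +y, so I shift it and close.

Call:
carry_out(angular=[[0,0,0],[0,0,0],[0,0,0],[0,0,0],[0,0,0],[0,0,0],[0,0,0],[0,0,0],[0,0,0],[0,0,0]], xyz=[[-0.005,0.003,0],[0,0,0],[0,0,0],[0,0,0],[0,0,0],[0,0,0],[0,0,0],[0,0,0],[0,0,0],[0,0,0]], claw=[0.2,0.2,0,-0.2,-0.4,-0.6,-0.8,-1,-1,-1])

```text
t: 5.95
eef_pos: [0.5253, -0.1671, 0.119]
orientation: [3.141, -0.0, 1.431]
wrist_force: [0.1, 0.1, 1.6]
width: 0.0085
grasp_force: 58.4
```

```bash
python3 - <<'E'
from h import *
s=state();print(s['t'],s['eef_pos'],s['orientation'],s['wrist_force'],s['width'],s['grasp_force'])
E
```

```text
5.95 [ 0.52532774 -0.16708823  0.11900137] [ 3.14126630e+00 -5.45871156e-05  1.43074648e+00] [0.05765027 0.05897965 1.56002678] 0.008508633660750263 58.38988870382309
```

Call:
carry_out(angular=[[0,0,0],[0,0,0],[0,0,0],[0,0,0],[0,0,0],[0,0,0]], xyz=[[0,0,-0.01],[0,0,-0.02],[0,0,-0.025],[0,0,-0.025],[0,0,-0.02],[0,0,0]], claw=[-1,-1,-1,-1,-1,-1])

```text
t: 6.55
eef_pos: [0.5267, -0.1677, 0.2222]
orientation: [3.135, 0.002, 1.431]
wrist_force: [0.8, -0.5, -0.5]
width: 0.0083
grasp_force: 58.4
```

Call:
carry_out(angular=[[0,0,0],[0,0,0],[0,0,0],[0,0,0],[0,0,0],[0,0,0],[0,0,0],[0,0,0],[0,0,0],[0,0,0],[0,0,0],[0,0,0]], xyz=[[0.015,0.0005,0],[0.03,0.0005,0],[0.035,0.001,0],[0.035,0.001,0],[0.035,0.001,0],[0.035,0.001,0],[0.035,0.0005,0],[0.035,0.0005,0],[0.025,0.0005,0],[0.015,0,0],[0,0,0],[0,0,0]], claw=[-1,-1,-1,-1,-1,-1,-1,-1,-1,-1,-1,-1])

```text
t: 7.75
eef_pos: [0.5722, 0.1239, 0.2181]
orientation: [-3.14, 0.001, 1.432]
wrist_force: [-0.5, -0.1, -0.3]
width: 0.0083
grasp_force: 58.4
```

```bash
python3 - <<'E'
from h import *
for n in('scene','top'):
    im,d=snapshot(n);cv2.imwrite(f'pics/{n}2.png',im[:,:,::-1]);np.save(f'pics/{n}2d.npy',d)
    for t in('bit10','bit10_mid'): print(n,t,[(np.round(x["location"],1).tolist(),round(x["score"],2)) for x in mark_of(t,n)[:5]])
im=cv2.imread('pics/scene2.png');cv2.imwrite('pics/s2.png',cv2.resize(im[90:220,290:420],None,fx=4.6,fy=4.6,interpolation=cv2.INTER_CUBIC))
s=state();print(s['t'],s['eef_pos'],s['orientation'],s['wrist_force'],s['width'],s['grasp_force'])
e=s['eef_pos'];F=e-[0,0,.113]
print('pred foot px',proj('scene',F),'pred hole',proj('scene',[.5728,.1242,.046]), 'row',[proj('scene',[.5748+.139*y,.1411+.990*y,.046]).round(1).tolist() for y in(-.073,-.045,-.017,.011,.039,.067)])
E
```

```text
scene bit10 [([310.7, 195.6], 0.71), ([322.5, 214.8], 0.65), ([161.3, 343.3], 0.52)]
scene bit10_mid [([292.6, 187.4], 0.72), ([149.2, 346.0], 0.41), ([192.7, 346.2], 0.31)]
top bit10 [([188.6, 483.2], 0.65), ([170.0, 478.1], 0.53)]
top bit10_mid []
8.05 [0.57283342 0.12314719 0.21900671] [3.14145851e+00 5.24662490e-05 1.42933083e+00] [-0.19854336  0.10504102  0.17695302] 0.008360589360613367 58.38860660791397
pred foot px [[344.67834753 163.4723529 ]] pred hole [[344.26703239 183.27549159]] row [[[328.6, 190.8]], [[336.5, 187.0]], [[344.2, 183.2]], [[351.7, 179.6]], [[359.1, 176.0]], [[366.3, 172.5]]]
```

View pics/s2.png

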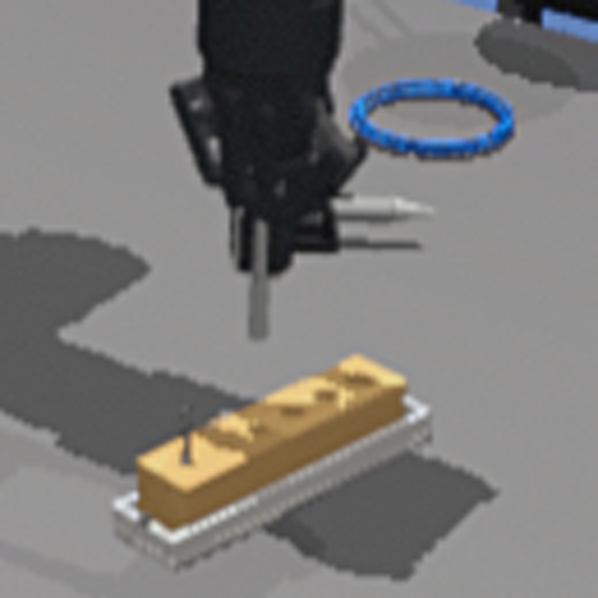

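The bit hangs upright, foot at crop (259,336), which is scene px (346.3,163). It lies on the column predicted for the hole with the same 1.6 px camera bias. One finer numeric check of foot against hole, then down.

```bash
python3 - <<'E'
from h import *
a=cv2.imread('pics/scene2.png').astype(float);b=cv2.imread('pics/scene0.png').astype(float)
# bit: difference to background image
df=np.abs(a-b).sum(2)
for r in range(148,167):
    print(r,a[r,340:353].mean(1).round().astype(int))
print()
for r in range(178,189): print(r,b[r,338:353,2].astype(int))
# block top in scene0 by depth
d=np.load('pics/scened.npy');ys,xs=np.mgrid[165:212,312:388];px=np.c_[xs.ravel(),ys.ravel()];p=depthpts('scene',d,px)
m=(p[:,2]>.042)&(p[:,2]<.052);c,s,an=cv2.minAreaRect((p[m,:2]*1000).astype(np.float32));print('scene block',m.sum(),np.round(c,1),np.round(s,1),an,np.median(p[m,2]))
# bit from scene2 depth
d2=np.load('pics/scene2d.npy')
ys,xs=np.mgrid[150:163,344:350];px=np.c_[xs.ravel(),ys.ravel()];p=depthpts('scene',d2,px)
m=(p[:,2]>.09)&(p[:,2]<.15);print('bit surf',m.sum(),np.median(p[m],0).round(4), p[m,2].min())
E
```

```text
148 [139 101  48  30  52  85 106  97  33  21  25  45  90]
149 [147 134 120 103  99  86 101  98  56  55  68 105 135]
150 [149 149 149 140 122  89 100 101  95 110 117 142 150]
151 [147 149 151 147 123  94 103 107 122 142 144 150 149]
152 [148 147 149 144 116 100 107 108 124 150 149 148 148]
153 [147 148 149 143 110 101 105 106 125 149 148 147 148]
154 [148 147 149 144 109 101 106 106 123 149 148 147 146]
155 [147 148 148 143 111 101 106 105 124 149 149 147 146]
156 [148 147 150 144 113 102 106 109 131 148 148 148 147]
157 [147 149 149 144 112 103 104 110 136 150 149 147 148]
158 [148 149 149 142 107 102 106 107 133 149 148 147 148]
159 [148 148 149 141 100 102 105 107 132 149 149 148 148]
160 [148 149 150 142 101 103 105 106 131 150 149 147 147]
161 [149 149 150 142 103 103 104 106 130 150 149 147 149]
162 [148 149 150 142 105 102 103 104 129 149 148 148 147]
163 [148 149 150 144 121 111 113 119 142 150 150 148 148]
164 [148 148 148 148 141 137 137 142 149 149 149 148 148]
165 [148 149 149 150 149 149 148 149 149 148 148 149 148]
166 [148 148 148 149 148 150 148 149 149 149 149 148 147
[... 165 characters left out ...]
33 232 231 231 231 230 227 207 184]
181 [220 224 232 233 232 231 226 220 220 231 231 231 232 230 223]
182 [233 232 232 231 230 222 197 174 175 203 226 231 230 231 232]
183 [232 231 230 230 229 222 186 148 152 185 224 231 231 231 233]
184 [231 231 231 231 231 229 219 208 209 217 229 232 232 233 230]
185 [218 222 230 230 230 230 231 231 232 232 233 234 230 213 192]
186 [175 191 220 230 230 230 231 232 234 234 230 213 193 159 128]
187 [183 195 223 231 231 232 233 233 231 213 193 158 127 118 117]
188 [222 224 231 232 233 233 230 213 192 157 126 119 118 120 121]
scene block 623 [577.4 140.6] [181.1  46.5] 81.42750549316406 0.04834154630316201
bit surf 49 [0.5763 0.1214 0.1276] 0.11038054834685151
```

Call:
carry_out(angular=[[0,0,0],[0,0,0],[0,0,0],[0,0,0],[0,0,0],[0,0,0],[0,0,0]], xyz=[[0.001,0.0003,0.01],[0,0,0.012],[0,0,0.012],[0,0,0.01],[0,0,0.006],[0,0,0],[0,0,0]], claw=[-1,-1,-1,-1,-1,-1,-1])

```text
t: 8.75
eef_pos: [0.5734, 0.1252, 0.1688]
orientation: [3.142, -0.0, 1.431]
wrist_force: [0.4, 0.0, -0.5]
width: 0.0086
grasp_force: 58.4
```

Call:
carry_out(angular=[[0,0,0],[0,0,0],[0,0,0],[0,0,0],[0,0,0]], xyz=[[0,0,0.002],[0,0,0.002],[0,0,0.002],[0,0,0.001],[0,0,0]], claw=[-1,-1,-1,-1,-1])

```text
t: 9.25
eef_pos: [0.5731, 0.1251, 0.1618]
orientation: [-3.141, -0.0, 1.431]
wrist_force: [0.6, -0.4, -0.2]
width: 0.0085
grasp_force: 58.4
```

Call:
carry_out(angular=[[0,0,0],[0,0,0],[0,0,0],[0,0,0]], xyz=[[-0.0005,0,0.001],[0,0,0.001],[0,0,0.0005],[0,0,0]], claw=[-1,-1,-1,-1])

```text
t: 9.65
eef_pos: [0.5731, 0.1246, 0.1593]
orientation: [-3.141, -0.0, 1.431]
wrist_force: [-0.4, -0.4, -1.2]
width: 0.0085
grasp_force: 58.4
```

Call:
carry_out(angular=[[0,0,0],[0,0,0],[0,0,0]], xyz=[[0,0,0.0005],[0,0,0.0005],[0,0,0]], claw=[-1,-1,-1])

```text
t: 9.95
eef_pos: [0.5732, 0.1246, 0.1583]
orientation: [-3.141, -0.0, 1.431]
wrist_force: [0.1, -0.8, -0.3]
width: 0.0088
grasp_force: 58.4
```

Foot at about 0.0453 with no contact force yet. I continue in small steps.

Call:
carry_out(angular=[[0,0,0],[0,0,0],[0,0,0]], xyz=[[0,0,0.0005],[0,0,0.0005],[0,0,0]], claw=[-1,-1,-1])

```text
t: 10.25
eef_pos: [0.5732, 0.1248, 0.1574]
orientation: [3.142, -0.0, 1.431]
wrist_force: [-0.4, 0.6, -0.3]
width: 0.0086
grasp_force: 58.4
```

Call:
carry_out(angular=[[0,0,0],[0,0,0],[0,0,0]], xyz=[[0,0,0.0005],[0,0,0.0005],[0,0,0]], claw=[-1,-1,-1])

```text
t: 10.55
eef_pos: [0.5732, 0.1248, 0.1564]
orientation: [-3.142, -0.0, 1.431]
wrist_force: [-1.1, 0.8, -0.3]
width: 0.0087
grasp_force: 58.4
```

Call:
carry_out(angular=[[0,0,0],[0,0,0],[0,0,0],[0,0,0]], xyz=[[0,0,0.0005],[0,0,0.0005],[0,0,0.0005],[0,0,0]], claw=[-1,-1,-1,-1])

```text
t: 10.95
eef_pos: [0.5732, 0.1247, 0.1549]
orientation: [-3.142, -0.0, 1.431]
wrist_force: [-0.8, 1.6, -0.6]
width: 0.0083
grasp_force: 58.5
```

```bash
python3 - <<'E'
from h import *
s=state();print(s['t'],s['eef_pos'],s['orientation'],s['wrist_force'],s['wrist_torque'])
E
```

```text
10.95 [0.57317432 0.12472651 0.15486497] [-3.14157218e+00 -3.43127682e-04  1.43073622e+00] [-0.7811538   1.5887833  -0.62514012] [ 0.32076584 -0.00498799 -0.03013242]
```

Lateral force is building toward (-x, +y) with no vertical load, so the foot is guided by the bevel. I give way a little and keep lowering.

Call:
carry_out(angular=[[0,0,0],[0,0,0],[0,0,0],[0,0,0]], xyz=[[0.0005,-0.0003,0],[0,0,0.0005],[0,0,0.0005],[0,0,0]], claw=[-1,-1,-1,-1])

```text
t: 11.35
eef_pos: [0.573, 0.125, 0.1538]
orientation: [-3.142, 0.0, 1.431]
wrist_force: [-0.6, 0.3, -0.6]
width: 0.008
grasp_force: 58.5
```

Call:
carry_out(angular=[[0,0,0],[0,0,0],[0,0,0],[0,0,0]], xyz=[[0,0,0.0005],[0,0,0.0005],[0,0,0.0005],[0,0,0]], claw=[-1,-1,-1,-1])

```text
t: 11.75
eef_pos: [0.5729, 0.1251, 0.1523]
orientation: [-3.141, 0.0, 1.431]
wrist_force: [0.6, 0.1, -1.1]
width: 0.0083
grasp_force: 58.5
```

Call:
carry_out(angular=[[0,0,0],[0,0,0],[0,0,0],[0,0,0],[0,0,0],[0,0,0],[0,0,0]], xyz=[[0,0,0.001],[0,0,0.001],[0,0,0.001],[0,0,0.001],[0,0,0.001],[0,0,0.001],[0,0,0]], claw=[-1,-1,-1,-1,-1,-1,-1])

```text
t: 12.45
eef_pos: [0.5729, 0.1251, 0.1462]
orientation: [-3.141, -0.0, 1.431]
wrist_force: [0.3, 0.3, -0.4]
width: 0.0085
grasp_force: 58.5
```

Call:
carry_out(angular=[[0,0,0],[0,0,0],[0,0,0],[0,0,0],[0,0,0],[0,0,0],[0,0,0]], xyz=[[0,0,0.001],[0,0,0.001],[0,0,0.001],[0,0,0.001],[0,0,0.001],[0,0,0.001],[0,0,0]], claw=[-1,-1,-1,-1,-1,-1,-1])

```text
t: 13.15
eef_pos: [0.5729, 0.1251, 0.1402]
orientation: [-3.141, 0.0, 1.431]
wrist_force: [-0.3, -0.2, -0.3]
width: 0.0081
grasp_force: 58.5
```

Call:
carry_out(angular=[[0,0,0],[0,0,0],[0,0,0],[0,0,0],[0,0,0],[0,0,0],[0,0,0],[0,0,0]], xyz=[[0,0,0.001],[0,0,0.001],[0,0,0.001],[0,0,0.001],[0,0,0.001],[0,0,0.001],[0,0,0.001],[0,0,0]], claw=[-1,-1,-1,-1,-1,-1,-1,-1])

```text
t: 13.95
eef_pos: [0.5729, 0.1251, 0.1332]
orientation: [-3.141, -0.0, 1.431]
wrist_force: [0.8, -0.5, -1.2]
width: 0.0085
grasp_force: 58.5
```

Call:
carry_out(angular=[[0,0,0],[0,0,0],[0,0,0],[0,0,0]], xyz=[[0,0,0.0005],[0,0,0.0005],[0,0,0.0005],[0,0,0]], claw=[-1,-1,-1,-1])

```text
t: 14.35
eef_pos: [0.5729, 0.1251, 0.1318]
orientation: [-3.141, -0.0, 1.431]
wrist_force: [-0.2, -0.9, -0.9]
width: 0.0085
grasp_force: 58.5
```

Call:
carry_out(angular=[[0,0,0],[0,0,0],[0,0,0],[0,0,0]], xyz=[[0,0,0.0005],[0,0,0.0005],[0,0,0],[0,0,0]], claw=[-1,-1,-1,-1])

```text
t: 14.75
eef_pos: [0.573, 0.1251, 0.1309]
orientation: [3.142, -0.0, 1.431]
wrist_force: [-0.5, -0.4, 0.0]
width: 0.0087
grasp_force: 58.5
```

Call:
carry_out(angular=[[0,0,0],[0,0,0],[0,0,0]], xyz=[[0,0,0.0005],[0,0,0.0003],[0,0,0]], claw=[-1,-1,-1])

```text
t: 15.05
eef_pos: [0.573, 0.1251, 0.13]
orientation: [-3.142, -0.0, 1.431]
wrist_force: [-0.6, 0.7, -1.2]
width: 0.0084
grasp_force: 58.5
```

Call:
carry_out(angular=[[0,0,0],[0,0,0],[0,0,0]], xyz=[[0,0,0.0003],[0,0,0.0003],[0,0,0]], claw=[-1,-1,-1])

```text
t: 15.35
eef_pos: [0.5729, 0.1251, 0.1294]
orientation: [-3.142, -0.0, 1.431]
wrist_force: [-0.6, 0.0, 0.5]
width: 0.0087
grasp_force: 58.5
```

Foot at about 0.0164. I lower in 0.3 mm steps until touch.

Call:
carry_out(angular=[[0,0,0],[0,0,0]], xyz=[[0,0,0.0003],[0,0,0]], claw=[-1,-1])

```text
t: 15.55
eef_pos: [0.5729, 0.1251, 0.1291]
orientation: [-3.141, -0.0, 1.431]
wrist_force: [-0.2, 0.1, -0.2]
width: 0.0083
grasp_force: 58.5
```

Call:
carry_out(angular=[[0,0,0],[0,0,0]], xyz=[[0,0,0.0003],[0,0,0]], claw=[-1,-1])

```text
t: 15.75
eef_pos: [0.573, 0.1251, 0.129]
orientation: [3.141, -0.0, 1.431]
wrist_force: [-0.4, 0.5, 0.8]
width: 0.0086
grasp_force: 58.5
```

Call:
carry_out(angular=[[0,0,0],[0,0,0]], xyz=[[0,0,0.0003],[0,0,0]], claw=[-1,-1])

```text
t: 15.95
eef_pos: [0.573, 0.1252, 0.129]
orientation: [3.141, -0.0, 1.431]
wrist_force: [-0.8, 0.2, 2.5]
width: 0.0084
grasp_force: 58.8
```

The foot touches the floor: z has stopped at 0.129, as expected, at 2.5 N. I let go gently and rise.

Call:
carry_out(angular=[[0,0,0],[0,0,0],[0,0,0],[0,0,0],[0,0,0],[0,0,0]], xyz=[[0,0,0],[0,0,0],[0,0,0],[0,0,0],[0,0,0],[0,0,0]], claw=[-0.7,-0.6,-0.4,-0.2,0,0])

```text
t: 16.55
eef_pos: [0.5729, 0.1251, 0.1285]
orientation: [-3.142, -0.0, 1.431]
wrist_force: [-0.1, -0.3, 0.4]
width: 0.0427
grasp_force: 0.0
```

Call:
carry_out(angular=[[0,0,0],[0,0,0],[0,0,0],[0,0,0],[0,0,0],[0,0,0],[0,0,0],[0,0,0]], xyz=[[0,0,-0.01],[0,0,-0.015],[0,0,-0.025],[0,0,-0.03],[0,0,-0.03],[0,0,-0.03],[0,0,-0.02],[0,0,0]], claw=[0,0,0,0,0,0,0,0])

```text
t: 17.35
eef_pos: [0.5744, 0.1253, 0.2929]
orientation: [3.134, -0.002, 1.431]
wrist_force: [0.0, 0.3, 0.2]
width: 0.043
grasp_force: 0.0
```

```bash
python3 - <<'E'
from h import *
im,d=snapshot('scene');cv2.imwrite('pics/s3.png',cv2.resize(im[90:220,290:420,::-1],None,fx=4.6,fy=4.6,interpolation=cv2.INTER_CUBIC))
s=state();print(s['t'],s['eef_pos'],s['width'],proj('scene',[.573,.1252,.105]))
E
```

```text
17.4 [0.57348335 0.12521865 0.29059282] 0.04285395115546367 [[345.20819562 163.53588151]]
```

View pics/s3.png

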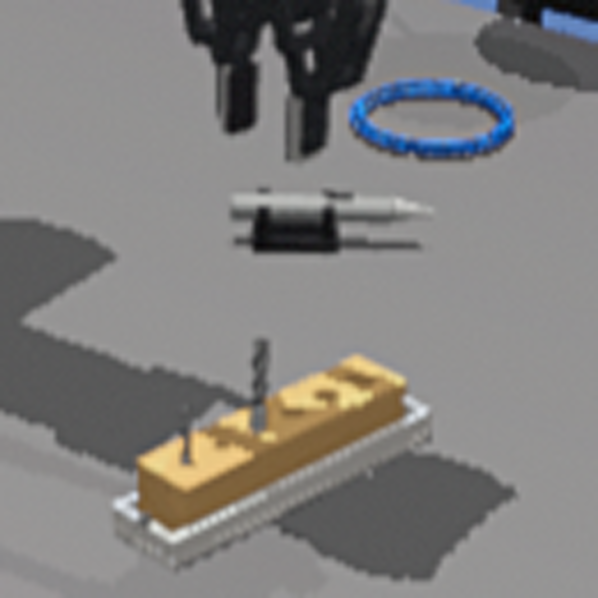

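The bit stands upright in the third (10 mm) hole. Its tip is at crop (262,340), where a fully seated bit should show, and the gripper is clear.

```bash
python3 -c "
from rig import *
print(job_done())"
```

```text
the job is handed in; nothing more can be done
None
```

The stray bit (the 10 mm one) now stands upright and fully home in the rack's 10 mm hole, the gripper has let go and is clear of it, and the job was handed in at about 17 s of the 48 s; no verdict was returned.

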